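# Find the lock position of a seed-metering rotor by touch and press its lock pin home

### The arm

A 6-joint arm with a two-finger parallel gripper is mounted at the origin on a cart in front of the work surface, level with it; the furniture and walls round the work are solid. World frame = base frame: x ahead of the robot, y to its left, z up, the work surface at z = 0. Lengths are in mm, angles in rad, forces in N, time in s.
With the tool pointing down it reaches from about 350 to 875 mm from the base axis. Payload 4.2 kg.
Tool frame: the origin (TCP) lies midway between the tips of the shut fingers; the grasp point (between the pads) lies 19 mm behind it; y points along the fingers, x is the direction in which the jaws open and shut, and the axes are right-handed (so a half turn about y gives the same grasp; the last joint's range is limited). The gripper opens to 85 mm and grips with 20 to 120 N. Pads are 22 mm wide; open, the fingers measure 114 mm over their backs; the gripper's body (76 mm by 85 mm) begins 54 mm behind the grasp point. The pads swing forward as they close: fully open they stand 13 mm farther back than shut.
Start: joints at [1.491, 0.385, 0.008, 0, -1.194, -0.259], TCP at [207.689, 589.461, 231.312] pointing down, gripper open.
Joint ranges: [-3.14, 3.14], [-1.21, 2.06], [-1.07, 1.41], [-3.16, 2.05], [-2.99, -0.16], [-3.1, 3.1]. Speed limits (rad/s): [2.79, 2.79, 3.14, 3.14, 3.14, 3.14].

### API

Orientations are given as a unit quaternion [x, y, z, w].
In Python, from station import robot, capture, boxes_of, pinpoint gives the robot as it stands. The module is installed in compiled form; this text tells all that it offers.
- The arm moves only by the tool servo_tool, never from a script. Its argument "plan" is a list that holds one entry, the list of rows, each a list of 5 numbers: the gripper's target within -1 to 1 (shut at 1, half-way at 0, fully open at -1), then the shift along the tool's x, y, z as a fraction of full scale, then the turn about the tool's y as a fraction of full scale. In form: [[[hand, x, y, z, roll], ...]]. A call has exactly 8 rows; each row shifts and turns the pose as measured when the row begins, along the tool's axes as they then stand; what a row does not reach is not made up. Full scale, the value 1, is 50 mm for a shift and 0.08 rad for a turn. A row lasts 1/10 s, in which the tool goes at most 50 mm and 8.59 degrees, less where a joint would pass 70% of its speed; a pose out of reach is approached as far as the arm can. A call with a number of a shift or a turn outside -1 to 1 is refused whole. A call with a gripper value outside its range is refused whole. The fingers move at their own pace and stop on an object; the grip force is fixed at half the most. Time passes only in rows, so rows that do not move let the fingers close, or fill a call up. It gives the time, the measured TCP pose, the force and the opening at its end, in the units of the state.
- robot.read_state(): the state, without advancing time (a new reading comes with each control period).
- capture(name): name is "scene" or "side" or "wrist"; returns a dict with "pixels" (400x640x3 uint8, blue, green, red), "mtx" (3x3 intrinsics, pixels), "xyz" and "rotation" of the camera in the world. Camera axes: x right, y down, z forward; pixel columns grow to the right and rows downward; lengths in mm; the calibration is good to about 2 mm. The wrist camera is an equidistant fisheye: a pixel r from the principal point sees the ray r / f radians off the axis. A picture is of the moment at which its call begins. There is no depth.
- robot.sign_off(): hands the job in, once; it reports no verdict.
Trained networks look in the newest picture that a camera, given by its name, has taken for a name from the list of things; names that differ only in an ending like _2 or _b are one class to them, and where a whole thing is asked for, a point or a joint stands for the part that bears it (a point fixed in the world has none). Each returns a list of dicts, best first, with "conf" (0 to 1); they miss things now and then, are a little off and sometimes report something else, mostly with a low value. They report only what shows in the picture. A call takes as long as a camera call.
- boxes_of(camera, target): "bbox" ([left, top, width, height] in pixels, round what is visible of it).
- pinpoint(camera, target): "uv" ([column, row] in pixels: a listed point, or the origin of a listed thing).
The state is a dict: "time_s": time; "qpos": joint angles; "dq": joint speeds; "tau": joint torques, N m; "eef_pos": TCP position; "orientation": TCP orientation; "force": force on the tool from outside, world axes, zero at the start; "wrist_torque": the same for the moment, N m; "gripper_width": finger opening in mm.
Only numpy, scipy, OpenCV 4.12 (cv2) and the standard library are available. Lean on these libraries where they do the work, as an engineer would, in place of code of your own. Each camera call takes 0.05 s, during which the arm holds its last target.

### The job

Lock the seed-metering head for transport: push the wing handle round anticlockwise (seen from above) until the hidden rotor hole comes under the lock pin and the pin drops in, without forcing the handle on once the pin has dropped, then press the pin fully home past its sprung catch, so that its head sits flush on the guide block. Leave everything else on the bench where it is.

Things in the scene. Friction and masses are not known exactly. Their poses are not given: they have to be found in the camera images.
- meter_head: Seed-metering head, a round grey metal unit fixed to the bench: base and cover plates 210 mm across, cover top 56 mm above the bench, a steel rotor hidden between them; a 14 mm high foot reaches 143 mm from the axis along its -x. Origin on the bench, on the rotor axis, z up. The lock pin's guide stands on the cover 85 mm from the axis along its own +x. Screws and collars on it are under 7 mm high.
- guide_top (a point): Mouth of the 11.5 mm hole in the top face of the square guide block (34 x 34 mm): 85 mm from the rotor axis along the head's +x, 74 mm above the bench. The head of a fully home pin rests on this face.
- rotor_axis (a point): Point on the rotor axis, on the cover, 56 mm above the bench. The rotor is clamped to the handle's spindle at an angle that cannot be seen and differs every time: its 14.5 mm hole comes under the pin at some handle angle between 0.7 and 1.7 rad. There the pin falls in by itself and blocks the handle. Then ease off: a handle still loaded can hold the pin.
- wing_handle (a joint): Angle of the wing handle about the rotor axis, rad: 0 at its clockwise stop (wing along the head's own +y), growing anticlockwise seen from above, 2.2 at the other stop. It starts between 0 and 0.25, stays where it is left and takes 0.12 N m to turn (2.5 N at 48 mm). More than 60 N on it counts as forcing.
- wing_mid (a point): Middle of the handle's wing, 48 mm from the rotor axis, 86 mm above the bench. The wing is an upright black plate lying radially, 10 to 70 mm from the axis, 8 mm thick (12 mm bead along the top edge), 64 to 110 mm above the bench; push on a flat side. Besides it only its hub (34 mm across, up to 78 mm high) and the pin in its guide stand on the cover.
- lock_pin: Lock pin, loose and upright: steel shank 10 mm across, 62 mm long, coned tip; black round head 30 mm across, 12 mm thick. Origin at the tip's centre, z up to the head, whose top is 74 mm up. Tip above the bench: 43 mm at the start (on the rotor), about 21 mm once dropped on to a sprung catch, 12 mm fully home (head top 86 mm). Pushing it past the catch takes about 8 to 13 N.
- beaker: Bystander, leave alone: clear laboratory beaker, 70 mm across, 81 mm tall. Origin at the centre of its underside.
- vial: Bystander, leave alone: seed vial with screw cap, 22 mm across, 69 mm tall, standing. Origin at the centre of its underside.
- petri: Bystander, leave alone: lidded petri dish, 94 mm across, 16 mm high. Origin at the centre of its underside.
- tape: Bystander, leave alone: roll of masking tape, 96 mm across, 25 mm high. Origin at the centre of its underside.
- calculator: Bystander, leave alone: desk calculator lying flat, 123 x 75 mm, 13 mm high. Origin at the centre of its underside.
- timer: Bystander, leave alone: round kitchen-style timer, 66 mm across, 46 mm high. Origin at the centre of its underside.
- dibber: Bystander, leave alone: wooden-handled dibber, 188 mm long, 29 mm wide. Origin at the centre of its underside.

How it is judged (in metres and radians):
On the way:
1. the pin has dropped into the rotor's hole, its tip at least 9 mm below the rotor's top (z of lock_pin in the frame of meter_head below 0.034 m), for 0.1 s.
At the end, for the whole second after the job is handed in: The lock pin is home and at rest: upright (within 0.1 rad) in its guide, through the rotor and in the base hole, tip within 5 mm of the hole's axis, its head flush on the guide block (gap under 2.5 mm) (z of lock_pin in the frame of meter_head between 0.008 and 0.0145 m and x of lock_pin in the frame of meter_head between 0.08 and 0.09 m and y of lock_pin in the frame of meter_head between -0.005 and 0.005 m and angle between the z axis of lock_pin and the z axis of meter_head, either way round below 0.1 rad and linear speed of lock_pin below 0.02 m/s); the robot touches nothing.
It fails at once if the wing handle is forced (pushed with more than 60 N) (contact force between anything else and wing_handle above 60 N).
It fails at once if one of the seven bystanders is shifted by more than 20 mm (distance of any of beaker, vial, petri, tape, calculator, timer, dibber from where it was at the start of the episode above 0.02 m).
It also fails if it takes over 58 s, if anything falls off the work surface, if the arm or the gripper's body presses on something with over 40 N, if the wrist force passes 120 N, or if a joint passes its speed limit or range.

## Working session

There is one attempt and no reset: what is moved stays moved. The work goes in short steps, Python scripts to look and compute and a tool call to move; the robot and the scene stay as the last step left them, time stands still between calls to the robot, and variables do not carry over. Pictures are saved under pics/ and viewed, and the job is handed in when it is done.

Besides the shell and the picture viewer there is one more tool, called after "Call:" as a command line: name --argument value ..., lists and objects as JSON in quotes. servo_tool: Moves the arm, as the interface text tells. Its arguments: {"type":"object","properties":{"plan":{"type":"array"}},"required":["plan"]}

```bash
mkdir -p pics; cat > h.py <<'E'
import numpy as np, cv2
from station import robot, capture, boxes_of, pinpoint
from scipy.spatial.transform import Rotation as R
def ray(c,uv):
    K=np.array(c['mtx']);d=np.array([(uv[0]-K[0,2])/K[0,0],(uv[1]-K[1,2])/K[1,1],1.])
    Rm=np.array(c['rotation'])
    if Rm.shape!=(3,3): Rm=R.from_quat(Rm).as_matrix()
    return np.array(c['xyz'],float),Rm@d
def atz(c,uv,z):
    o,d=ray(c,uv); return o+d*(z-o[2])/d[2]
def proj(c,p):
    K=np.array(c['mtx']);Rm=np.array(c['rotation'])
    if Rm.shape!=(3,3): Rm=R.from_quat(Rm).as_matrix()
    v=Rm.T@(np.array(p)-np.array(c['xyz'])); return (K@(v/v[2]))[:2]
def tri(rs):
    A=0;b=0
    for o,d in rs:
        d=d/np.linalg.norm(d);P=np.eye(3)-np.outer(d,d);A=A+P;b=b+P@o
    return np.linalg.solve(A,b)
E
python3 - <<'E'
from h import *
s=robot.read_state();print({k:np.round(v,3) for k,v in s.items()})
for n in ['scene','side']:
    c=capture(n);cv2.imwrite(f'pics/{n}0.png',c['pixels']);print(n,np.round(c['xyz']),np.array(c['rotation']).shape)
    for t,z in [('guide_top',74),('rotor_axis',56),('wing_mid',86),('lock_pin',43),('meter_head',0)]:
        for p in pinpoint(n,t)[:2]: print(t,np.round(p['uv'],1),round(p['conf'],2),np.round(atz(c,p['uv'],z),1))
    for t in 'beaker vial petri tape calculator timer dibber'.split():
        for p in pinpoint(n,t)[:1]: print(t,np.round(p['uv']),round(p['conf'],2),np.round(atz(c,p['uv'],0)))
c=capture('wrist');cv2.imwrite('pics/wrist0.png',c['pixels'])
E
```

```text
{'time_s': np.float64(0.0), 'qpos': array([ 1.491e+00,  3.860e-01,  7.000e-03, -1.000e-03, -1.194e+00,
       -2.590e-01]), 'dq': array([-0.   , -0.001,  0.001, -0.   , -0.001,  0.   ]), 'tau': array([ 0.0000e+00, -3.9229e+01,  1.8840e+01,  4.1860e+00, -5.0000e-03,
       -0.0000e+00]), 'eef_pos': array([207.524, 588.922, 230.219]), 'orientation': array([ 0.409, -0.577,  0.578, -0.408]), 'force': array([ 0.188, -0.116, -0.667]), 'wrist_torque': array([-0.036,  0.014,  0.   ]), 'gripper_width': np.float64(85.323)}
scene [ 174. -856. 1017.] (4,)
guide_top [350.5 232.8] 0.81 [ 546. -254.   74.]
rotor_axis [320.9 240.9] 0.73 [ 465.  -232.7   56. ]
wing_mid [312.5 223.5] 0.61 [ 459.6 -188.2   86. ]
lock_pin [350.3 241.3] 0.49 [ 543.8 -260.5   43. ]
meter_head [323.8 255.8] 0.77 [ 467.4 -247.4   -0. ]
meter_head [322.8 177.9] 0.38 [596.7  36.1   0. ]
beaker [323. 177.] 0.79 [600.  42.   0.]
vial [263. 136.] 0.7 [487. 324.   0.]
petri [378. 334.] 0.81 [ 493. -516.    0.]
tape [374. 201.] 0.85 [ 700. -127.   -0.]
calculator [321. 131.] 0.76 [696. 263.   0.]
timer [265. 174.] 0.72 [428. 136.   0.]
dibber [262. 140.] 0.59 [476. 307.  -0.]
side [ 160. 1094.  963.] (4,)
guide_top [337.6 179.7] 0.72 [ 561.8 -245.2   74. ]
guide_top [345.6 281.7] 0.19 [396.4 198.4  74. ]
wing_mid [363.3 192.4] 0.81 [ 458.9 -186.2   86. ]
lock_pin [343.1 183.8] 0.61 [ 550.7 -274.3   43. ]
meter_head [368.  201.9] 0.64 [ 458.3 -262.6    0. ]
beaker [290. 247.] 0.64 [611.  41.   0.]
vial [368. 247.] 0.43 [396. -39.  -0.]
petri [378. 164.] 0.84 [ 488. -514.    0.]
tape [286. 212.] 0.85 [ 692. -114.    0.]
calculator [232. 292.] 0.72 [684. 266.   0.]
timer [344. 281.] 0.57 [422. 122.   0.]
dibber [296. 330.] 0.63 [480. 326.   0.]
```

View pics/scene0.png

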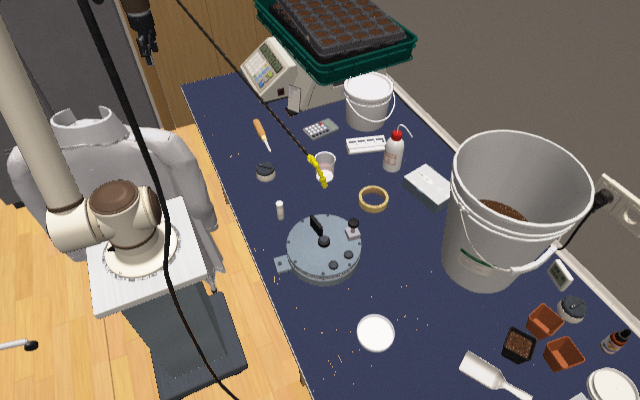

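View pics/side0.png

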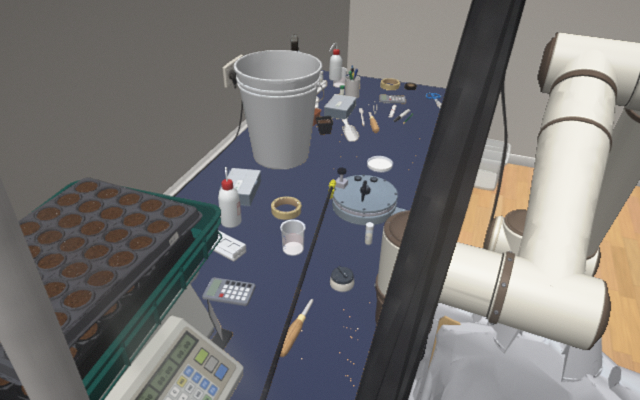

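```bash
python3 - <<'E'
import cv2
a=cv2.imread('pics/scene0.png')[180:300,250:420];b=cv2.imread('pics/side0.png')[150:250,280:440]
cv2.imwrite('pics/z1.png',cv2.resize(a,None,fx=4.5,fy=4.5,interpolation=2));cv2.imwrite('pics/z2.png',cv2.resize(b,None,fx=4.5,fy=4.5,interpolation=2))
E
```

```text
(no output)
```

View pics/z1.png

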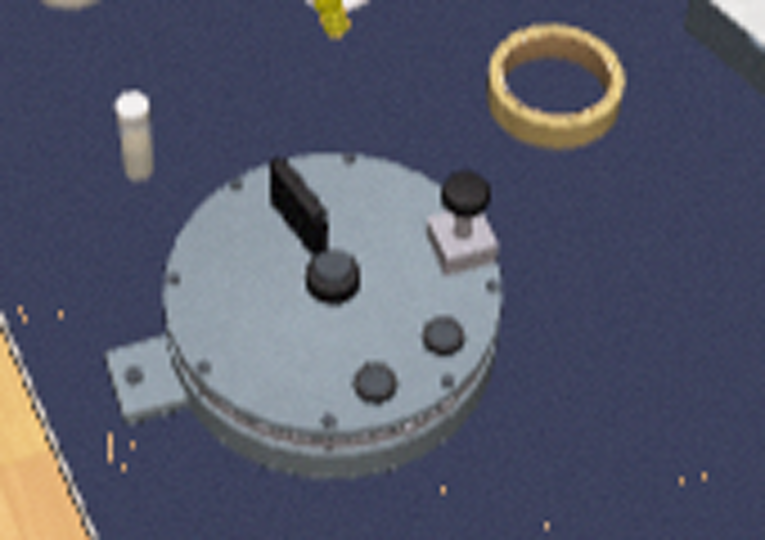

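View pics/z2.png

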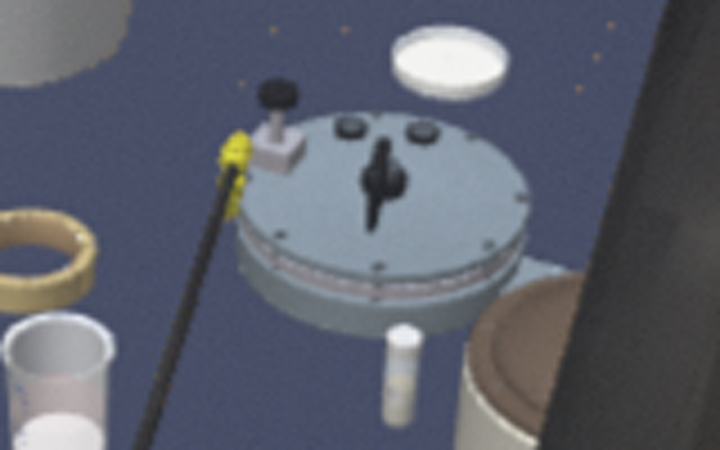

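The scene picture shows the head at about (323,245), with the wing pointing up-left at (317,224) and the pin head at (353,223). The side picture shows the pin at (342,172). A yellow-tipped rod ends near (324,185) in scene and (333,186) in side. I'll locate that rod's tip and refine the head pose.

```bash
python3 - <<'E'
from h import *
a=capture('scene');b=capture('side')
print('rodtip',tri([ray(a,(324,186)),ray(b,(333,188))]), 'rod up', tri([ray(a,(310,157)),ray(b,(320,215))]))
# pin head top centre from crops: scene crop (465,188)/4.5+(250,180); side crop (278,93)/4.5+(280,150)
ph=tri([ray(a,(250+465/4.5,180+192/4.5)),ray(b,(280+278/4.5,150+95/4.5))]);print('pinhead',ph)
print(atz(a,(250+465/4.5,180+192/4.5),111),atz(b,(280+278/4.5,150+95/4.5),111))
# hub top (78)
for c,p in((a,(250+333/4.5,180+270/4.5)),(b,(280+384/4.5,150+178/4.5))): print('hub',atz(c,p,78))
# wing top outer end (z110), inner end
for c,p in((a,(250+279/4.5,180+162/4.5)),(a,(250+320/4.5,180+215/4.5)),(b,(280+373/4.5,150+195/4.5)),(b,(280+384/4.5,150+142/4.5))): print('wingtop',atz(c,p,110))
# foot hole
print('foot',atz(a,(250+133/4.5,180+376/4.5),14))
E
```

```text
rodtip [ 532.99383227 -109.36966318  131.33035361] rod up [536.9811526   20.08511079 126.09696614]
pinhead [ 552.6227905  -249.19498419  108.2486559 ]
[ 554.35465915 -250.28990507  111.        ] [ 548.44420916 -243.26686104  111.        ]
hub [ 467.26366466 -247.75337218   78.        ]
hub [ 459.99350855 -215.76659368   78.        ]
wingtop [ 461.71579576 -180.79969192  110.        ]
wingtop [ 467.39685118 -228.50940695  110.        ]
wingtop [ 450.55244807 -145.82364854  110.        ]
wingtop [ 461.21826751 -212.13459022  110.        ]
foot [ 340.47755696 -227.08061179   14.        ]
```

View pics/wrist0.png

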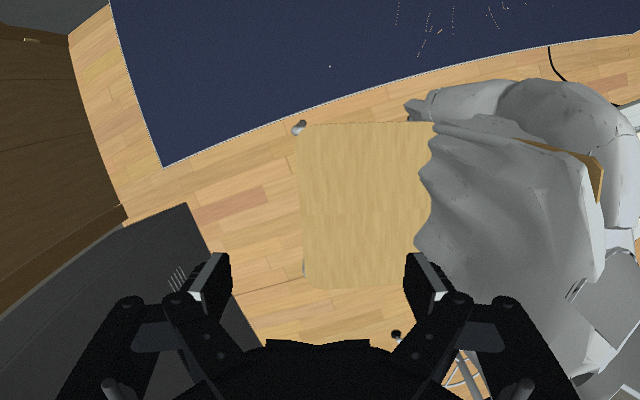

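```bash
python3 - <<'E'
from h import *
a=capture('scene');b=capture('side')
def plane(c,p,q):
    o,d=ray(c,p);_,e=ray(c,q);n=np.cross(d,e);n/=np.linalg.norm(n);return n,n@o
n1,k1=plane(a,(180,3),(308,156));n2,k2=plane(b,(272,380),(329,202))
d=np.cross(n1,n2);print('angle',np.linalg.norm(d));d/=np.linalg.norm(d)
p=np.linalg.lstsq(np.array([n1,n2,d]),np.array([k1,k2,0]),rcond=None)[0]
print(d);
for t in np.arange(-600,1200,150): print(t,np.round(p+t*d),np.round(proj(a,p+t*d)),np.round(proj(b,p+t*d)))
s=np.hstack([a['pixels'][0:200,150:350]]);cv2.imwrite('pics/rod.png',cv2.resize(s,None,fx=3,fy=3))
cv2.imwrite('pics/rod2.png',cv2.resize(b['pixels'][160:400,240:400],None,fx=2.5,fy=2.5))
E
```

```text
angle 0.24838818354647293
[-0.18228252  0.96985617  0.16171609]
-600 [ 594. -530.  137.] [425. 296.] [354. 124.]
-450 [ 567. -384.  161.] [384. 247.] [350. 137.]
-300 [ 540. -239.  185.] [348. 204.] [345. 152.]
-150 [512. -93. 209.] [315. 165.] [339. 170.]
0 [485.  52. 234.] [286. 130.] [333. 191.]
150 [458. 198. 258.] [259.  98.] [324. 217.]
300 [430. 343. 282.] [235.  69.] [314. 250.]
450 [403. 489. 306.] [213.  42.] [300. 293.]
600 [376. 634. 331.] [193.  18.] [281. 351.]
750 [348. 780. 355.] [174.  -4.] [255. 433.]
900 [321. 925. 379.] [157. -25.] [215. 559.]
1050 [ 294. 1071.  403.] [141. -44.] [145. 777.]
```

View pics/rod.png

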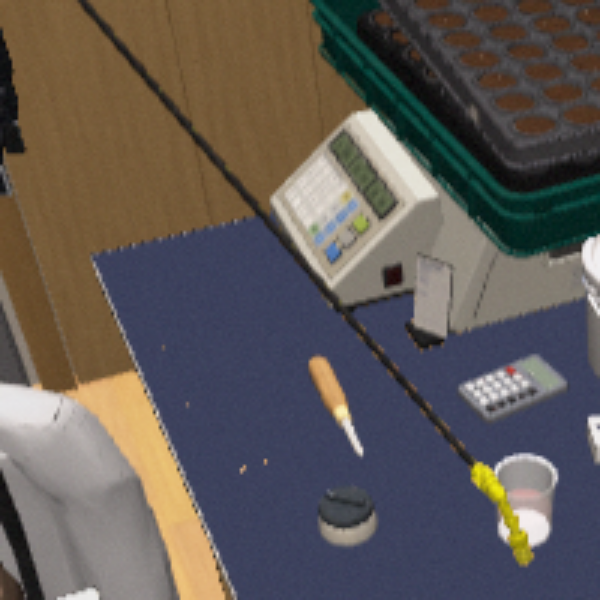

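View pics/rod2.png

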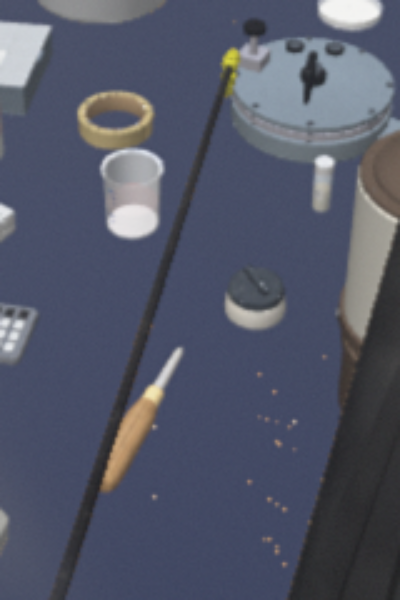

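```bash
python3 - <<'E'
from h import *
a=capture('scene');b=capture('side')
def T(p,q):
    x=tri([ray(a,p),ray(b,q)]);print(np.round(x),'resid',np.round(proj(a,x)-p,1),np.round(proj(b,x)-q,1))
T((310,157),(333,181));T((325,187),(332,197));T((310,157),(332,197));T((325,187),(333,181))
def plane(c,p,q):
    o,d=ray(c,p);_,e=ray(c,q);n=np.cross(d,e);n/=np.linalg.norm(n);return n,n@o
# thick black bands
n1,k1=plane(a,(90,3),(228,390));n2,k2=plane(b,(500,3),(380,390))
d=np.cross(n1,n2);print(np.linalg.norm(d));d/=np.linalg.norm(d)
p=np.linalg.lstsq(np.array([n1,n2,d]),np.array([k1,k2,0]),rcond=None)[0]
print(p,d)
for t in np.arange(-900,1200,300): print(np.round(p+t*d),np.round(proj(a,p+t*d)),np.round(proj(b,p+t*d)))
# robot in scene: TCP
print(proj(a,[207,589,231]),proj(b,[207,589,231]))
E
```

```text
[516. -48. 198.] resid [-0.1  0.1] [-0.1 -0.1]
[537. -97. 109.] resid [-1.3  0.8] [-1.3 -0.7]
[518. -21. 167.] resid [-3.  2.] [-3.2 -1.9]
[ 534. -124.  145.] resid [ 1.8 -1.2] [1.8 1. ]
0.15258746502697454
[ 147.39736459 -363.11086597  914.22345864] [-0.02573831  0.92763942  0.37258912]
[  171. -1198.   579.] [ 800. 1993.] [510. -28.]
[ 163. -920.  691.] [354. 744.] [516. -49.]
[ 155. -641.  802.] [161. 201.] [525. -77.]
[ 147. -363.  914.] [  53. -102.] [ 538. -119.]
[ 140.  -85. 1026.] [ -16. -296.] [ 559. -188.]
[ 132.  193. 1138.] [ -64. -430.] [ 601. -321.]
[ 124.  472. 1250.] [-100. -529.] [ 716. -695.]
[153.95489409  61.2300099 ] [389.99123769 398.85239182]
```

```bash
python3 - <<'E'
import cv2
a=cv2.imread('pics/scene0.png')[0:260,30:330];cv2.imwrite('pics/z3.png',cv2.resize(a,None,fx=2.3,fy=2.3,interpolation=2))
E
```

```text
(no output)
```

View pics/z3.png

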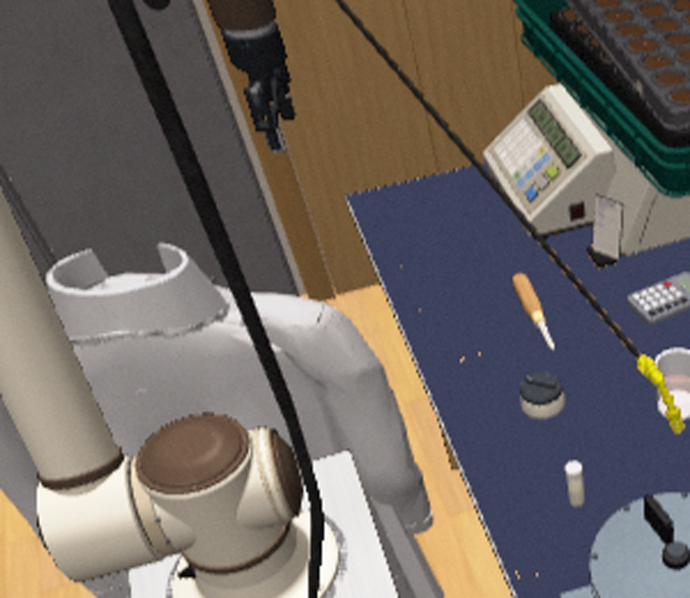

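```bash
python3 - <<'E'
from h import *
s=robot.read_state();print(np.round(R.from_quat(s['orientation']).as_matrix(),3),s['time_s'])
E
```

```text
[[-0.332 -0.     0.943]
 [-0.943 -0.    -0.332]
 [ 0.    -1.    -0.   ]] 1.65
```

Call:
servo_tool --plan '[[[1,0.6,0,0,0],[1,0.8,0,0,0],[1,0.8,0,0,0],[1,0.8,0,0,0],[1,0.8,0,0,0],[1,0.6,0,0,0],[1,0.3,0,0,0],[1,0,0,0,0]]]'

```text
time_s: 2.45
eef_pos: [127.8, 359.4, 229.2]
orientation: [-0.408, 0.578, -0.577, 0.409]
force: [0.3, -0.6, -0.0]
gripper_width: -0.1
```

Call:
servo_tool --plan '[[[1,0.02,0,0.6,1],[1,0.02,0,0.6,1],[1,0.02,0,0.6,1],[1,0.02,0,0.6,1],[1,0.02,0,0.6,1],[1,0.02,0,0.6,1],[1,0.02,0,0.6,1],[1,0.02,0,0.6,1]]]'

```text
time_s: 3.25
eef_pos: [323.3, 218.9, 231.5]
orientation: [-0.198, 0.681, -0.675, 0.203]
force: [1.3, 1.2, 0.1]
gripper_width: -0.4
```

```bash
cat > st.py <<'E'
from h import *
s=robot.read_state();M=R.from_quat(s['orientation']).as_matrix();p=s['eef_pos']
print(round(s['time_s'],2),np.round(p,1),'q',np.round(s['qpos'],2),'F',np.round(s['force'],1),'x',np.round(M[:2,0],3),'z',np.round(M[:2,2],3),'tilt',np.round(M[2],3),'rad',np.round(np.hypot(p[0],p[1])),'phi',np.round(np.arctan2(p[1],p[0]),3))
E
python3 st.py
```

```text
3.25 [323.3 218.9 231.5] q [ 1.02 -0.04 -0.52 -0.   -1.08 -0.44] F [1.3 1.2 0.1] x [-0.839 -0.545] z [ 0.545 -0.839] tilt [-0.01  -1.    -0.006] rad 390.0 phi 0.595
```

```bash
python3 - <<'E'
from h import *
a=capture('scene');b=capture('side')
cv2.imwrite('pics/m1.png',np.vstack([a['pixels'][:260,0:440],b['pixels'][100:400,200:640]]))
E
```

```text
(no output)
```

View pics/m1.png

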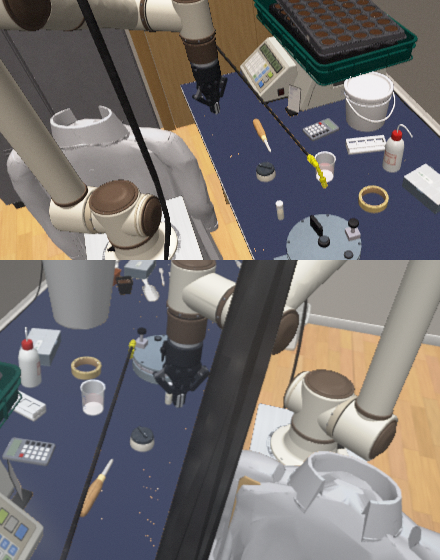

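Scene view: the gripper at (208,95) is clear of the cord, which runs on the outer side. I'll carry on sweeping.

Call:
servo_tool --plan '[[[1,0.03,0,0.62,1],[1,0.03,0,0.62,1],[1,0.03,0,0.62,1],[1,0.03,0,0.62,1],[1,0.03,0,0.62,1],[1,0.03,0,0.62,1],[1,0.03,0,0.62,1],[1,0.03,0,0.62,1]]]'

```text
time_s: 4.15
eef_pos: [390.7, -19.4, 230.7]
orientation: [0.031, 0.711, -0.702, -0.024]
force: [0.1, 0.3, -0.4]
gripper_width: -0.2
```

```bash
python3 st.py
```

```text
4.15 [390.7 -19.4 230.7] q [ 0.36 -0.03 -0.52 -0.01 -1.07 -0.44] F [ 0.1  0.3 -0.4] x [-0.997  0.078] z [-0.078 -0.997] tilt [-0.01  -1.    -0.013] rad 391.0 phi -0.05
```

Call:
servo_tool --plan '[[[1,0,0,0.8,0],[1,0,0,0.8,0],[1,0,0,0.8,0],[1,0,0,0.8,0],[1,-0.1,0,0.5,0],[1,-0.3,0,0.1,1],[1,0,0,0,1],[1,0,0,0,1]]]'

```text
time_s: 4.95
eef_pos: [403.6, -220.3, 229.2]
orientation: [0.12, 0.702, -0.693, -0.109]
force: [-0.3, -0.7, 0.1]
gripper_width: 0.2
```

Call:
servo_tool --plan '[[[1,0,0,0,1],[1,0,0,0,1],[1,0,0,0,1],[1,0,0,0,1],[1,0,0,0,1],[1,0,0,0,1],[1,0,0,0,1],[1,0,0,0,1]]]'

```text
time_s: 5.75
eef_pos: [412.6, -219.6, 228.4]
orientation: [0.338, 0.629, -0.617, -0.33]
force: [0.4, -0.5, 0.3]
gripper_width: 0.1
```

```bash
python3 st.py; python3 - <<'E'
from h import *
c=capture('wrist');cv2.imwrite('pics/w1.png',c['pixels'])
K=np.array(c['mtx']);print(K,c['xyz'],c['rotation'])
for t in ['guide_top','rotor_axis','wing_mid','lock_pin','meter_head']:
    for p in pinpoint('wrist',t)[:2]: print(t,np.round(p['uv'],1),round(p['conf'],2))
E
```

```text
5.75 [ 412.6 -219.6  228.4] q [-0.15  0.11 -0.37 -0.01 -1.07 -0.83] F [ 0.4 -0.5  0.3] x [-0.554  0.833] z [-0.833 -0.554] tilt [-0.003 -1.    -0.021] rad 467.0 phi -0.489
[[309.70691629   0.         317.34484097]
 [  0.         309.70691629 200.3718413 ]
 [  0.           0.           1.        ]] [ 348.07541688 -263.56455938  370.42796793] [0.46587927 0.87032229 0.14017119 0.07647   ]
guide_top [226.6 266.8] 0.65
rotor_axis [270.7 207.9] 0.85
wing_mid [312.2 240.9] 0.9
lock_pin [231.9 255.2] 0.9
lock_pin [418.3 226. ] 0.24
meter_head [280.3 193.3] 0.87
```

View pics/w1.png

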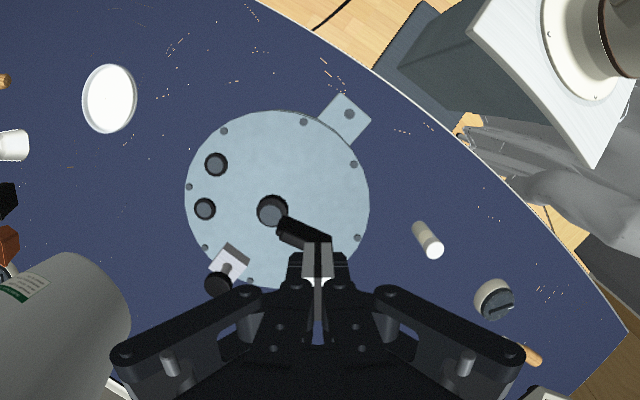

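```bash
cat >> h.py <<'E'
def fray(c,uv):
    K=np.array(c['mtx']);v=(np.array(uv,float)-K[:2,2])/K[0,0];r=np.hypot(*v)
    d=np.array([*(np.sin(r)*v/max(r,1e-9)),np.cos(r)])
    Rm=R.from_quat(c['rotation']).as_matrix(); return np.array(c['xyz'],float),Rm@d
def fatz(c,uv,z):
    o,d=fray(c,uv);return o+d*(z-o[2])/d[2]
E
python3 - <<'E'
from h import *
c=capture('wrist')
for n,uv,z in [('guide',(226.6,266.8),74),('rotor',(270.7,207.9),56),('wing',(312.2,240.9),86),('pin',(231.9,255.2),43),('mh',(280.3,193.3),0),('hubtop',(272,209),78),('wingin',(283,220),110),('wingout',(322,243),110),('pinhead',(218,284),111),('foot',(349,114),14),('guidec',(229,258),74),('vial',(421,226),0),('vialtop',(432,248),69)]:
    print(n,np.round(fatz(c,uv,z),1))
# cover disk fit: blueish-grey edge points
for p in [(185,198),(370,200),(280,110)]: print(np.round(fatz(c,p,56),1))
E
```

```text
guide [ 553.6 -251.    74. ]
rotor [ 470.  -243.6   56. ]
wing [ 465.2 -191.9   86. ]
pin [ 555.9 -251.6   43. ]
mh [ 468.2 -240.     0. ]
hubtop [ 461.7 -243.3   78. ]
wingin [ 452.7 -231.7  110. ]
wingout [ 452.  -189.2  110. ]
pinhead [ 552.8 -251.   111. ]
foot [ 339.8 -226.5   14. ]
guidec [ 541.4 -253.9   74. ]
vial [402.2 -59.6   0. ]
vialtop [405.4 -67.7  69. ]
[ 516.2 -332.9   56. ]
[ 402.5 -159.4   56. ]
[ 375.9 -290.9   56. ]
```

Call:
servo_tool --plan '[[[1,-0.2,0,-0.6,0],[1,-0.2,0,-0.6,0],[1,-0.2,0,-0.6,0],[1,0,0,0,1],[1,0,0,0,1],[1,0,0,0,1],[1,0,0,0,1],[1,0,0,0,1]]]'

```text
time_s: 6.9
eef_pos: [507.4, -193.4, 230.0]
orientation: [0.456, 0.55, -0.536, -0.45]
force: [-0.3, -0.3, 0.1]
gripper_width: 0.6
```

```bash
cat >> st.py <<'E'
A=np.array([468.5,-242.]);d=p[:2]-A
print('from axis r',np.round(np.hypot(*d),1),'ang(handle frame)',np.round(np.arctan2(d[1],d[0])-1.465,3),'zang',np.round(np.arctan2(M[1,2],M[0,2]),3))
E
python3 st.py
```

```text
6.9 [ 507.4 -193.4  230. ] q [-0.07  0.24 -0.2  -0.01 -1.11 -1.31] F [-0.3 -0.3  0.1] x [-0.18   0.984] z [-0.983 -0.18 ] tilt [ 0.006 -1.    -0.02 ] rad 543.0 phi -0.364
from axis r 62.2 ang(handle frame) -0.569 zang -2.961
```

Call:
servo_tool --plan '[[[1,0,0.5,0,1],[1,0,0.7,0,0.3],[1,0,0.7,0,0],[1,0,0.5,0,0],[1,0,0.3,0,0],[1,0,0.1,0,0],[1,0,0,0,0],[1,0,0,0,0]]]'

```text
time_s: 7.7
eef_pos: [513.7, -193.0, 87.9]
orientation: [0.485, 0.527, -0.511, -0.475]
force: [0.1, -0.0, 0.5]
gripper_width: 0.3
```

```bash
python3 st.py; python3 - <<'E'
from h import *
c=capture('wrist');cv2.imwrite('pics/w2.png',c['pixels'])
for t in ['wing_mid']:
    for p in pinpoint('wrist',t)[:2]: print(t,np.round(p['uv'],1),round(p['conf'],2),fatz(c,p['uv'],86))
E
```

```text
7.7 [ 513.7 -193.    87.9] q [-0.07  0.4  -0.38 -0.01 -0.77 -1.42] F [ 0.1 -0.   0.5] x [-0.077  0.997] z [-0.997 -0.077] tilt [ 0.005 -1.    -0.027] rad 549.0 phi -0.359
from axis r 66.6 ang(handle frame) -0.639 zang -3.065
wing_mid [327.8 159.7] 0.71 [ 463.58433046 -192.87202995   86.        ]
```

View pics/w2.png

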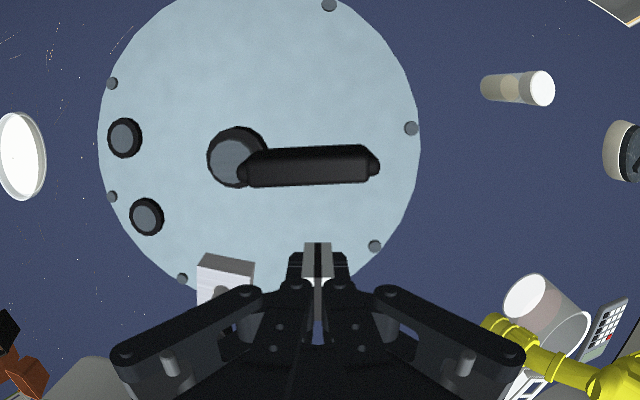

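Call:
servo_tool --plan '[[[1,0,0.04,0.3,0],[1,0,0.04,0.1,0],[1,0,0,0.06,0],[1,0,0,0.06,0],[1,0,0,0.04,0],[1,0,0,0.04,0],[1,0,0,0.04,0],[1,0,0,0,0]]]'

```text
time_s: 8.6
eef_pos: [484.8, -196.0, 87.4]
orientation: [0.488, 0.529, -0.509, -0.471]
force: [-0.1, 0.5, -0.8]
gripper_width: 0.2
```

```bash
python3 st.py
```

```text
8.6 [ 484.8 -196.    87.4] q [-0.08  0.36 -0.45 -0.01 -0.73 -1.4 ] F [-0.1  0.5 -0.8] x [-0.078  0.997] z [-0.996 -0.078] tilt [ 0.002 -0.999 -0.038] rad 523.0 phi -0.384
from axis r 48.8 ang(handle frame) -0.235 zang -3.063
```

Call:
servo_tool --plan '[[[1,0.01,0,0.04,0],[1,0.01,0,0.04,-0.5],[1,0.01,0,0.04,-0.5],[1,0.01,0,0.04,-0.5],[1,0.01,0,0.04,-0.5],[1,0.01,0,0.04,-0.5],[1,0.01,0,0.04,-0.5],[1,0.01,0,0.04,-0.5]]]'

```text
time_s: 9.4
eef_pos: [478.9, -193.0, 88.0]
orientation: [0.416, 0.597, -0.569, -0.382]
force: [2.8, 2.5, -1.0]
gripper_width: -0.0
```

```bash
python3 st.py; python3 - <<'E'
from h import *
c=capture('wrist');cv2.imwrite('pics/w3.png',c['pixels'])
E
```

```text
9.4 [ 478.9 -193.    88. ] q [-0.07  0.34 -0.48 -0.02 -0.69 -1.11] F [ 2.8  2.5 -1. ] x [-0.362  0.932] z [-0.93  -0.362] tilt [-0.017 -0.998 -0.059] rad 516.0 phi -0.383
from axis r 50.1 ang(handle frame) -0.103 zang -2.77
```

View pics/w3.png

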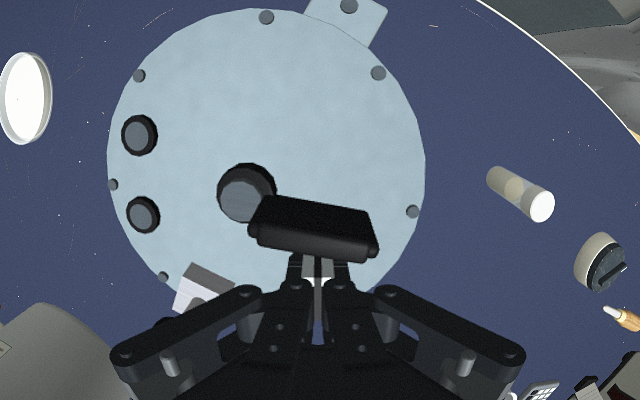

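Call:
servo_tool --plan '[[[1,0.02,0.02,0.08,0],[1,0.02,0.02,0.08,0],[1,0.02,0.02,0.08,-0.3],[1,0.02,0.02,0.08,-0.5],[1,0.02,0.02,0.08,-0.7],[1,0.02,0.02,0.08,-0.7],[1,0.02,0.02,0.06,-0.5],[1,0.02,0.02,0.06,-0.5]]]'

```text
time_s: 10.25
eef_pos: [459.4, -198.0, 84.2]
orientation: [0.343, 0.647, -0.617, -0.288]
force: [2.4, 3.8, 4.3]
gripper_width: -0.0
```

```bash
python3 st.py; python3 - <<'E'
from h import *
c=capture('wrist');cv2.imwrite('pics/w4.png',c['pixels'])
E
```

```text
10.25 [ 459.4 -198.    84.2] q [-0.09  0.31 -0.54 -0.02 -0.64 -0.82] F [2.4 3.8 4.3] x [-0.599  0.799] z [-0.796 -0.601] tilt [-0.051 -0.996 -0.073] rad 500.0 phi -0.407
from axis r 44.9 ang(handle frame) 0.31 zang -2.495
```

View pics/w4.png

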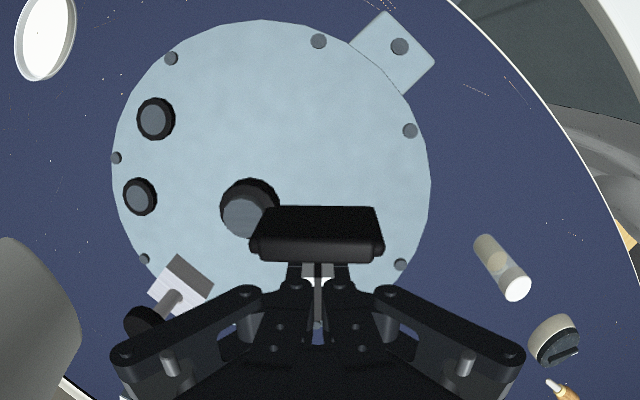

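Call:
servo_tool --plan '[[[1,0.04,0.0,0.06,-0.5],[1,0.04,0.0,0.06,-0.5],[1,0.04,0.0,0.06,-0.5],[1,0.04,0.0,0.06,-0.5],[1,0.04,0.0,0.06,-0.5],[1,0.04,0.0,0.06,-0.5],[1,0.04,0.0,0.06,-0.5],[1,0.04,0.0,0.06,-0.5]]]'

```text
time_s: 11.1
eef_pos: [442.7, -206.3, 84.3]
orientation: [0.245, 0.687, -0.665, -0.164]
force: [5.4, 2.3, -0.4]
gripper_width: -0.1
```

```bash
python3 st.py; python3 - <<'E'
from h import *
c=capture('wrist');cv2.imwrite('pics/w5.png',c['pixels'])
E
```

```text
11.1 [ 442.7 -206.3   84.3] q [-0.11  0.28 -0.59 -0.02 -0.59 -0.47] F [ 5.4  2.3 -0.4] x [-0.826  0.554] z [-0.551 -0.832] tilt [-0.1   -0.993 -0.062] rad 488.0 phi -0.436
from axis r 44.0 ang(handle frame) 0.732 zang -2.155
```

View pics/w5.png

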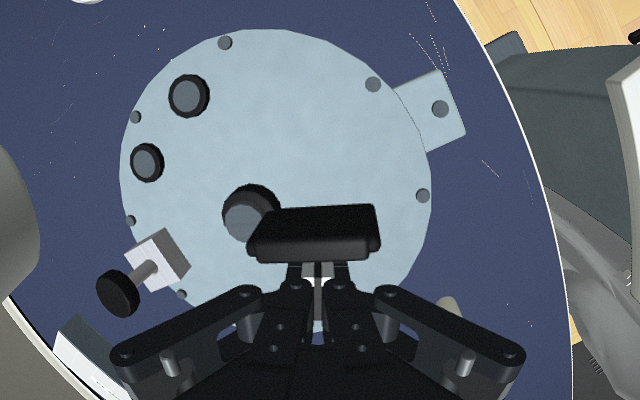

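Call:
servo_tool --plan '[[[1,0.04,0.0,0.06,-0.4],[1,0.04,0.0,0.06,-0.4],[1,0.04,0.0,0.06,-0.4],[1,0.04,0.0,0.06,-0.4],[1,0.04,0.0,0.06,-0.4],[1,0.04,0.0,0.06,-0.4],[1,0.04,0.0,0.06,-0.4],[1,0.04,0.0,0.06,-0.4]]]'

```text
time_s: 11.95
eef_pos: [424.8, -219.2, 83.2]
orientation: [0.161, 0.703, -0.69, -0.066]
force: [12.1, 22.2, 0.0]
gripper_width: 0.1
```

```bash
python3 st.py; python3 - <<'E'
from h import *
c=capture('wrist');cv2.imwrite('pics/w6.png',c['pixels'])
E
```

```text
11.95 [ 424.8 -219.2   83.2] q [-0.15  0.26 -0.62 -0.03 -0.56 -0.15] F [12.1 22.2  0. ] x [-0.94   0.317] z [-0.315 -0.948] tilt [-0.129 -0.991 -0.04 ] rad 478.0 phi -0.476
from axis r 49.3 ang(handle frame) 1.196 zang -1.891
```

View pics/w6.png

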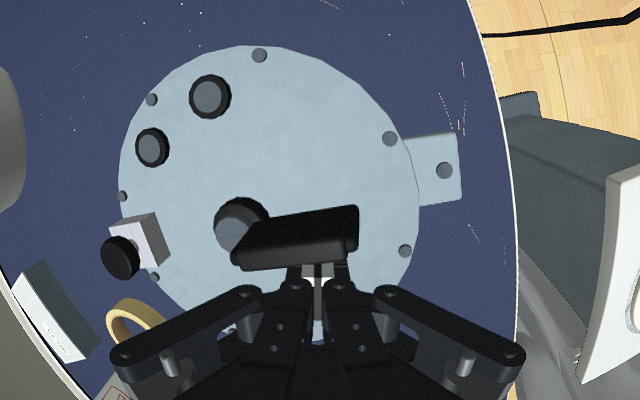

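The force jumped to 25 N and the pin head at (120,257) now sits close to its block, so the pin has dropped. I'll back off now.

Call:
servo_tool --plan '[[[1,0,0.0,-0.1,0],[1,0,0,-0.2,0],[1,0,0,-0.2,0],[1,0,-0.5,-0.1,0],[1,0,-0.7,0,0],[1,0,-0.7,0,0],[1,0,-0.2,0,0],[1,0,0,0,0]]]'

```text
time_s: 12.8
eef_pos: [407.4, -187.6, 185.1]
orientation: [0.151, 0.702, -0.691, -0.081]
force: [0.2, 0.2, -0.4]
gripper_width: -0.1
```

```bash
python3 st.py; python3 - <<'E'
from h import *
c=capture('wrist');cv2.imwrite('pics/w7.png',c['pixels'])
for t in ['lock_pin','guide_top','wing_mid','rotor_axis']:
    for p in pinpoint('wrist',t)[:2]: print(t,np.round(p['uv'],1),round(p['conf'],2),[np.round(fatz(c,p['uv'],z)) for z in (21,74,86,56)])
    if t=='lock_pin': print(boxes_of('wrist',t)[:1])
E
```

```text
12.8 [ 407.4 -187.6  185.1] q [-0.07  0.08 -0.53 -0.01 -0.86 -0.25] F [ 0.2  0.2 -0.4] x [-0.941  0.324] z [-0.323 -0.946] tilt [-0.096 -0.995 -0.031] rad 449.0 phi -0.432
from axis r 81.8 ang(handle frame) 0.949 zang -1.899
[{'bbox': [139.2, 166.7, 35.4, 34.5], 'conf': 0.84}]
guide_top [163.  178.4] 0.68 [array([ 597., -249.,   21.]), array([ 558., -251.,   74.]), array([ 549., -251.,   86.]), array([ 571., -250.,   56.])]
wing_mid [293.7 151.4] 0.66 [array([ 437., -226.,   21.]), array([ 426., -232.,   74.]), array([ 423., -233.,   86.]), array([ 430., -230.,   56.])]
rotor_axis [244.8 152.2] 0.87 [array([ 487., -242.,   21.]), array([ 466., -245.,   74.]), array([ 462., -246.,   86.]), array([ 473., -244.,   56.])]
rotor_axis [162.1 175.8] 0.19 [array([ 597., -252.,   21.]), array([ 557., -254.,   74.]), array([ 548., -254.,   86.]), array([ 571., -253.,   56.])]
```

View pics/w7.png

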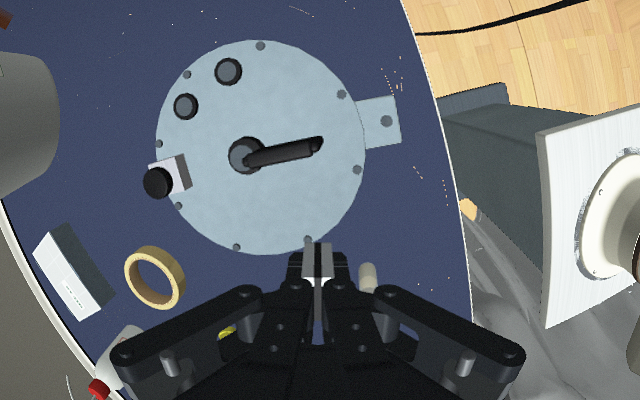

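Call:
servo_tool --plan '[[[1,-0.6,0,0.06,0],[1,-0.8,0,0.06,0],[1,-0.8,0,0.06,0],[1,-0.6,0,0.06,0],[1,-0.3,0,0,0],[1,0,0,0,0],[1,0,0,0,0],[1,0,0,0,0]]]'

```text
time_s: 13.9
eef_pos: [549.9, -250.8, 186.0]
orientation: [0.143, 0.702, -0.691, -0.09]
force: [-1.0, -0.2, -0.0]
gripper_width: 0.2
```

```bash
python3 st.py; python3 - <<'E'
from h import *
c=capture('wrist');cv2.imwrite('pics/w8.png',c['pixels'])
for t in ['lock_pin','guide_top']:
    for p in pinpoint('wrist',t)[:2]: print(t,np.round(p['uv'],1),round(p['conf'],2),[np.round(fatz(c,p['uv'],z)) for z in (21,74,95)])
for n,z in (('scene',0),('side',0)):
    d=capture(n);b=boxes_of(n,'lock_pin')[:1];print(n,b, pinpoint(n,'guide_top')[:1]);cv2.imwrite(f'pics/{n}8.png',d['pixels'])
E
```

```text
13.9 [ 549.9 -250.8  186. ] q [-0.17  0.35 -0.16 -0.02 -0.99 -0.15] F [-1.  -0.2 -0. ] x [-0.943  0.325] z [-0.324 -0.946] tilt [-0.072 -0.997 -0.028] rad 604.0 phi -0.428
from axis r 81.8 ang(handle frame) -1.573 zang -1.901
lock_pin [324.8 180. ] 0.58 [array([ 556., -250.,   21.]), array([ 549., -263.,   74.]), array([ 546., -268.,   95.])]
lock_pin [415.  173.2] 0.48 [array([ 465., -229.,   21.]), array([ 473., -246.,   74.]), array([ 477., -252.,   95.])]
guide_top [322.6 195.8] 0.97 [array([ 563., -235.,   21.]), array([ 555., -250.,   74.]), array([ 552., -256.,   95.])]
guide_top [407.1 156.8] 0.37 [array([ 468., -248.,   21.]), array([ 476., -261.,   74.]), array([ 480., -267.,   95.])]
scene [] [{'uv': [354.1, 232.8], 'conf': 0.75}]
side [{'bbox': [338.3, 170.6, 8.5, 9.9], 'conf': 0.41}] [{'uv': [336.8, 181.6], 'conf': 0.94}]
```

View pics/w8.png

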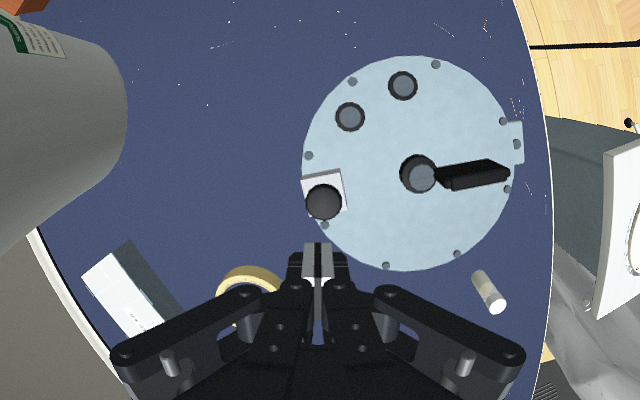

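Call:
servo_tool --plan '[[[1,0.03,0.4,0,0],[1,0.03,0.5,0,0],[1,0.02,0.4,0,0],[1,0,0.2,0,0],[1,0,0,0,0],[1,0,0,0,0],[1,0,0,0,0],[1,0,0,0,0]]]'

```text
time_s: 15.15
eef_pos: [556.0, -250.4, 114.8]
orientation: [0.147, 0.702, -0.692, -0.085]
force: [0.5, 1.2, 0.2]
gripper_width: 0.3
```

```bash
python3 st.py; python3 - <<'E'
from h import *
c=capture('wrist');cv2.imwrite('pics/w9.png',c['pixels'][100:400,160:480])
for n in ('scene','side'):
    d=capture(n);cv2.imwrite(f'pics/{n}9.png',cv2.resize(d['pixels'][130:280,270:430],None,fx=4,fy=4))
E
```

```text
15.15 [ 556.  -250.4  114.8] q [-0.17  0.43 -0.24 -0.02 -0.82 -0.15] F [0.5 1.2 0.2] x [-0.942  0.324] z [-0.323 -0.946] tilt [-0.085 -0.996 -0.029] rad 610.0 phi -0.423
from axis r 87.9 ang(handle frame) -1.561 zang -1.9
```

View pics/w9.png

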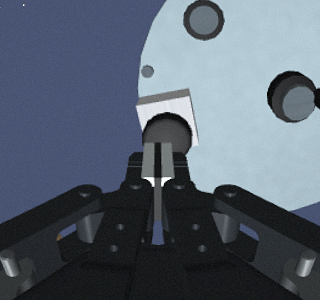

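View pics/scene9.png

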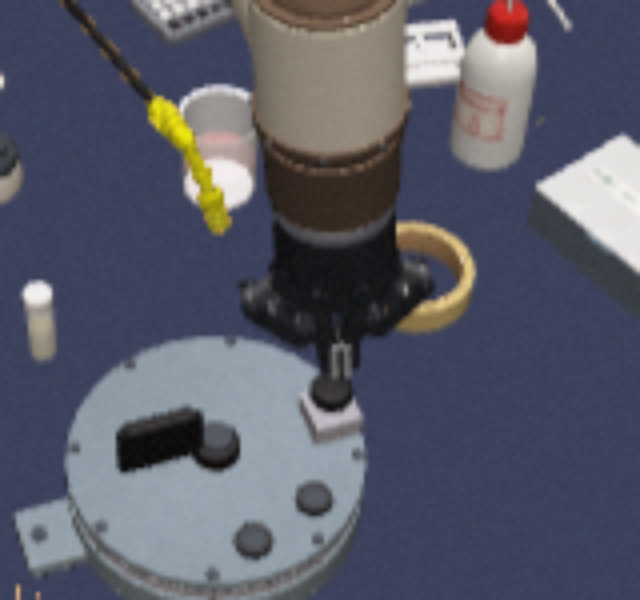

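View pics/side9.png

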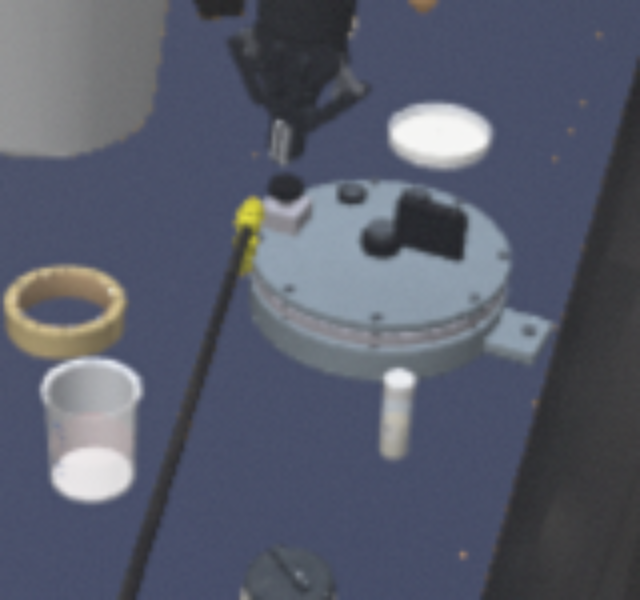

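Call:
servo_tool --plan '[[[1,0.1,0.14,0,0],[1,0.03,0.14,0,0],[1,0,0.06,0,0],[1,0,0.06,0,0],[1,0,0.06,0,0],[1,0,0.06,0,0],[1,0,0.06,0,0],[1,0,0.06,0,0]]]'

```text
time_s: 16.1
eef_pos: [552.5, -249.9, 93.5]
orientation: [0.146, 0.7, -0.694, -0.082]
force: [-6.7, 5.1, 16.9]
gripper_width: -0.0
```

```bash
python3 st.py
```

```text
16.1 [ 552.5 -249.9   93.5] q [-0.16  0.45 -0.28 -0.01 -0.76 -0.15] F [-6.7  5.1 16.9] x [-0.944  0.318] z [-0.317 -0.948] tilt [-0.088 -0.996 -0.023] rad 606.0 phi -0.425
from axis r 84.4 ang(handle frame) -1.559 zang -1.893
```

Call:
servo_tool --plan '[[[1,0.01,0.1,0,0],[1,0.01,0.1,0,0],[1,0.01,0.1,0,0],[1,0.01,0.1,0,0],[1,0.01,0.1,0,0],[1,0.01,0.1,0,0],[1,0,0.06,0,0],[1,0,0.06,0,0]]]'

```text
time_s: 16.9
eef_pos: [552.4, -250.0, 93.2]
orientation: [-0.144, -0.697, 0.699, 0.073]
force: [-6.8, 3.1, 14.5]
gripper_width: 0.3
```

```bash
python3 st.py
```

```text
16.9 [ 552.4 -250.    93.2] q [-0.16  0.44 -0.29  0.   -0.74 -0.15] F [-6.8  3.1 14.5] x [-0.948  0.303] z [-0.303 -0.953] tilt [-0.099 -0.995 -0.013] rad 606.0 phi -0.425
from axis r 84.3 ang(handle frame) -1.56 zang -1.879
```

```bash
python3 - <<'E'
from h import *
c=capture('wrist');a=cv2.resize(c['pixels'][160:320,230:400],None,fx=3,fy=3)
cv2.imwrite('pics/w10.png',a)
ims=[]
for n in ('scene','side'):
    d=capture(n);ims.append(cv2.resize(d['pixels'][(200 if n=='scene' else 150):(260 if n=='scene' else 210),310:385],None,fx=5,fy=5,interpolation=2))
cv2.imwrite('pics/ss10.png',np.hstack(ims))
E
```

```text
(no output)
```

View pics/ss10.png

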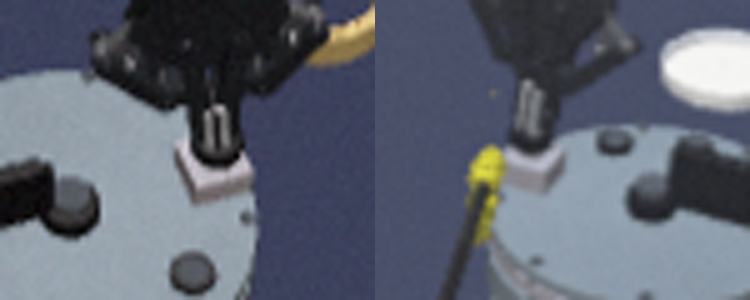

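View pics/w10.png

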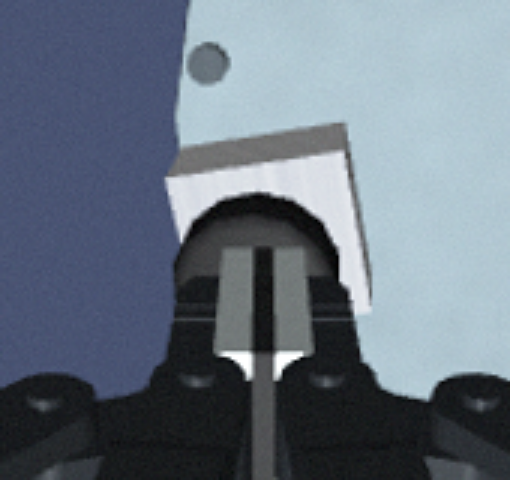

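Call:
servo_tool --plan '[[[1,0.04,0.1,0,0],[1,0.04,0.14,0,0],[1,0.04,0.16,0,0],[1,0.04,0.16,0,0],[1,0.04,0.16,0,0],[1,0.04,0.16,0,0],[1,0.04,0.16,0,0],[1,0.04,0.16,0,0]]]'

```text
time_s: 17.85
eef_pos: [552.9, -250.3, 86.2]
orientation: [-0.148, -0.691, 0.705, 0.053]
force: [-15.9, 10.6, 40.8]
gripper_width: 0.3
```

```bash
python3 st.py
```

```text
17.85 [ 552.9 -250.3   86.2] q [-0.15  0.44 -0.34  0.03 -0.66 -0.16] F [-15.9  10.6  40.8] x [-0.95  0.28] z [-0.283 -0.959] tilt [-0.135 -0.991  0.001] rad 607.0 phi -0.425
from axis r 84.8 ang(handle frame) -1.563 zang -1.858
```

Now z = 86.2, which is the expected home height. Lifting off to check.

Call:
servo_tool --plan '[[[1,0,-0.1,0,0],[1,0,-0.3,0,0],[1,0,-0.5,0,0],[1,0,-0.6,0,0],[1,0,-0.5,-0.5,0],[1,0,-0.2,-0.6,0],[1,0,0,0,0],[1,0,0,0,0]]]'

```text
time_s: 18.65
eef_pos: [554.5, -191.7, 202.4]
orientation: [-0.15, -0.691, 0.705, 0.051]
force: [0.7, -0.6, -0.5]
gripper_width: -0.2
```

```bash
python3 st.py; python3 - <<'E'
from h import *
c=capture('wrist');cv2.imwrite('pics/w11.png',cv2.resize(c['pixels'][80:280,200:460],None,fx=3,fy=3))
for t,z in [('lock_pin',12),('guide_top',74)]:
    for p in pinpoint('wrist',t)[:1]: print(t,np.round(p['uv'],1),round(p['conf'],2),np.round(fatz(c,p['uv'],z),1))
ims=[];cs=[]
for n in ('scene','side'):
    d=capture(n);cs.append(d);cv2.imwrite(f'pics/{n}11.png',d['pixels']);ims.append(cv2.resize(d['pixels'][(200 if n=='scene' else 150):(260 if n=='scene' else 210),310:385],None,fx=5,fy=5,interpolation=2))
    for z in (86,95): print(n,z,np.round(proj(d,[553,-251,z]),1))
cv2.imwrite('pics/ss11.png',np.hstack(ims))
E
```

```text
18.65 [ 554.5 -191.7  202.4] q [-0.04  0.27 -0.25  0.04 -0.9  -0.27] F [ 0.7 -0.6 -0.5] x [-0.95  0.28] z [-0.283 -0.959] tilt [-0.141 -0.99  -0.   ] rad 587.0 phi -0.333
from axis r 99.6 ang(handle frame) -0.935 zang -1.858
guide_top [320.1 127.7] 0.77 [ 554.4 -252.2   74. ]
scene 86 [352.5 228.6]
scene 95 [352.7 226.6]
side 86 [340.9 176.2]
side 95 [341.  173.9]
```

View pics/ss11.png

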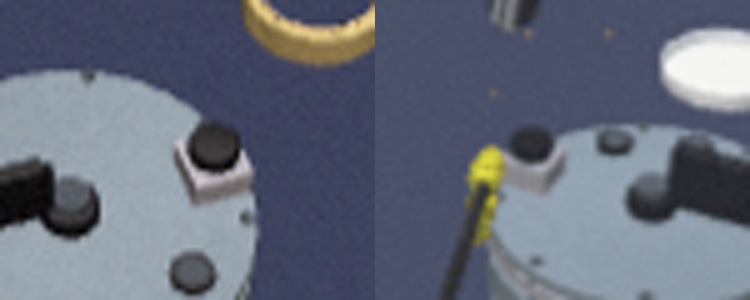

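View pics/w11.png

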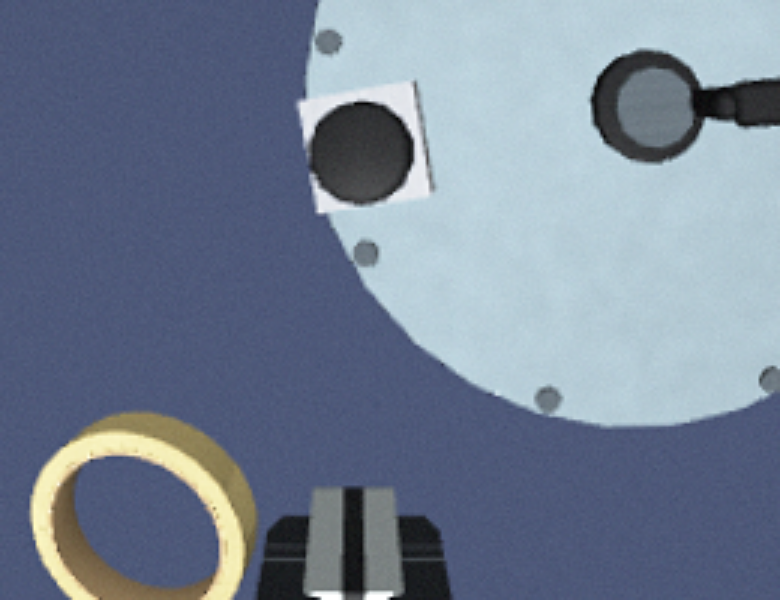

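View pics/scene11.png

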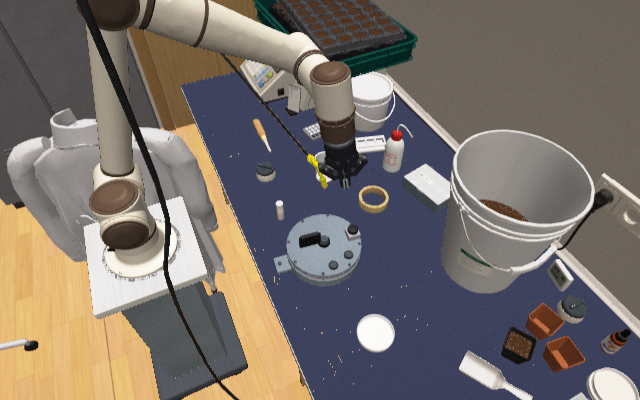

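View pics/side11.png

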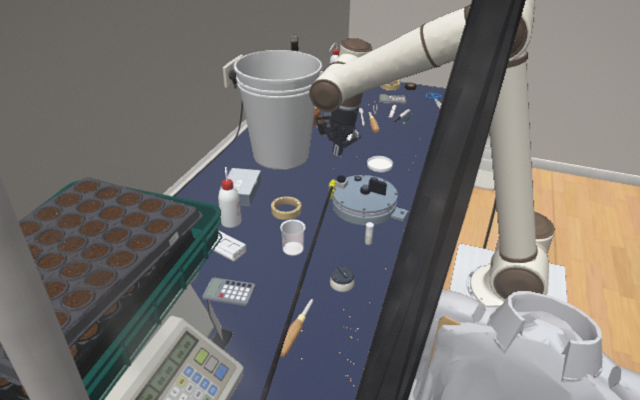

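The pin head is flush on its block at scene (352,231) and side (341,179). The bystanders and the cord look unmoved. I'll move a little further from the cord before handing in.

Call:
servo_tool --plan '[[[1,0,-0.5,0,0],[1,0,-0.4,0.5,0],[1,0,0,0.5,0],[1,0,0,0.3,0],[1,0,0,0,0],[1,0,0,0,0],[1,0,0,0,0],[1,0,0,0,0]]]'

```text
time_s: 19.7
eef_pos: [526.4, -257.3, 242.6]
orientation: [-0.148, -0.691, 0.706, 0.058]
force: [-0.0, -0.3, 0.3]
gripper_width: -0.4
```

```bash
python3 st.py; python3 - <<'E'
from h import *
for n in ['scene','side']:
    c=capture(n)
    for t in 'beaker vial petri tape calculator timer dibber'.split():
        for p in pinpoint(n,t)[:1]: print(n,t,np.round(p['uv']),round(p['conf'],2),np.round(atz(c,p['uv'],0)))
    print(boxes_of(n,'lock_pin')[:1])
robot.sign_off()
E
```

```text
19.7 [ 526.4 -257.3  242.6] q [-0.17  0.25 -0.18  0.02 -1.02 -0.13] F [-0.  -0.3  0.3] x [-0.949  0.286] z [-0.289 -0.957] tilt [-0.13  -0.992  0.002] rad 586.0 phi -0.455
from axis r 59.9 ang(handle frame) -1.724 zang -1.864
scene beaker [324. 177.] 0.76 [604.  38.  -0.]
scene vial [282. 218.] 0.61 [408. -68.   0.]
scene petri [376. 334.] 0.96 [ 487. -514.    0.]
scene tape [372. 202.] 0.82 [ 692. -127.    0.]
scene calculator [323. 130.] 0.49 [705. 263.   0.]
scene timer [266. 176.] 0.63 [428. 125.   0.]
scene dibber [262. 136.] 0.61 [484. 323.   0.]
[{'bbox': [349.2, 226.8, 9.0, 8.1], 'conf': 0.62}]
side beaker [290. 248.] 0.71 [611.  48.  -0.]
side vial [370. 242.] 0.42 [397. -61.  -0.]
side petri [379. 163.] 0.53 [ 487. -526.    0.]
side tape [285. 212.] 0.66 [ 694. -111.    0.]
side calculator [232. 290.] 0.93 [688. 259.  -0.]
side timer [344. 281.] 0.87 [421. 122.   0.]
side dibber [299. 325.] 0.72 [478. 309.   0.]
[]
the job is handed in; nothing more can be done
```

The head is locked for transport, and I handed the job in at about 20 s of the 58 s allowed.

- **Handle:** I pushed the wing round with the shut fingers to a handle angle of about 1.3 rad. There the pin dropped and blocked the handle. The highest push force I read was about 25 N, and I backed off straight away.
- **Pin:** Pressing at about 15 N did not pass the catch; the fingers stayed at 93 mm. A harder press, about 41 N vertically on the wrist at its end, took the fingertips to 86.2 mm, matching the 86 mm home height. I then lifted clear.
- **Final checks:** The pin head looks flush and roughly centred on the guide block in all three cameras. The force reading was zero with the arm clear.
- **Bystanders:** None appears to have moved. Most network positions repeat to within 12 mm. The dibber differed by about 17–18 mm, in opposite directions in the two cameras. The first vial readings were misdetections: (487, 324) from the scene camera and (396, −39) from the side one. Its final readings agree with my wrist-camera measurement, and it looks unmoved in the pictures.
- **What disagreed:** The network did not find the pin in the last side picture, so flushness rests on the pictures and the fingertip height. The tool had also tilted about 0.13 rad by the end; it cannot be corrected with the moves available.

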